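# Put the bead jars back into their matching holders

### The arm

A 6-joint arm with a two-finger parallel gripper is mounted at the origin on the work surface. World frame = base frame: x ahead of the robot, y to its left, z up, the work surface at z = 0. Lengths are in mm, angles in rad, forces in N, time in s.
With the tool pointing down it reaches from about 275 to 750 mm from the base axis. Payload 10.2 kg.
Tool frame: the origin (TCP) lies at the very end of the fingers, on their centre line; the grasp point (between the pads) lies 19 mm behind it (manip.grip_point_offset is the distance from the TCP to the grasp point, in mm); z points along the fingers, y is the direction in which the jaws open and shut (so a half turn about z gives the same grasp; the last joint's range is limited). The gripper opens to 88 mm and grips with 3 to 60 N. Pads are 18 mm wide; open, the fingers measure 123 mm over their backs; the gripper's body (75 mm by 187 mm) begins 45 mm behind the grasp point.
Start: joints at [-1.464, 0.313, 1.498, -0, 1.331, -0.223], TCP at [170.011, -496.717, 238.72] pointing down, gripper open.
Joint ranges: [-2.94, 2.94], [-0.97, 2.17], [0.19, 2.56], [-1.23, 4.37], [0.02, 3.11], [-2.88, 2.88]. Speed limits (rad/s): [2.39, 2.39, 3.01, 3.14, 3.14, 3.14].

### API

Orientations are given as [roll, pitch, yaw] about the fixed x, y, z axes, in that order (R = Rz(yaw) Ry(pitch) Rx(roll)).
In Python, from workcell import sense, vision, manip gives the robot as it stands.
- The arm moves only by the tool play_rows, never from a script. Its argument "commands" is one flat list of numbers, 7 for each row, row after row: the opening, from 0 (shut) to 1 (fully open), then the shift along the tool's x, y, z in m, then the turn, a rotation vector about the tool's x, y, z in rad. In form: [hand, x, y, z, wx, wy, wz, hand, x, y, z, wx, wy, wz, ...]. A call has 1 to 12 rows; each row is the pose to reach, as a shift and turn from the pose commanded when the call began, along the tool's axes at that moment; what a row does not reach only later rows make up. A row lasts 1/12 s, in which the tool goes at most 41.7 mm and 7.16 degrees, less where a joint would pass 70% of its speed; a pose out of reach is approached as far as the arm can. A call with a gripper value outside its range is refused whole. The fingers move at their own pace and stop on an object; "grip_force" is the grip in N (left out, the last holds). Time passes only in rows, so rows that repeat a pose let the fingers close. It gives the time, the measured TCP pose, the force and the opening at its end, in the units of the state.
- sense(): the state, without advancing time (a new reading comes with each control period).
- vision.get_image(name): name is "scene" or "top"; returns the picture (480x640x3 uint8, blue, green, red); there is no depth.
- vision.camera_params(name): a dict with "intrinsics" (3x3 intrinsics, pixels), "camera_from_world" (4x4, takes a point from world to camera coordinates). Camera axes: x right, y up, looking along -z (the intrinsics and any distortion apply to the point x, -y, -z); pixel columns grow to the right and rows downward; lengths in mm; the calibration is good to about 2 mm. A picture is of the moment at which its call begins. camera_params takes no time and is no camera call.
- manip.close_job(): hands the job in, once; it reports no verdict.
Trained networks look in the newest picture that a camera, given by its name, has taken for a name from the list of things; names that differ only in an ending like _2 or _b are one class to them, and where a whole thing is asked for, a point or a joint stands for the part that bears it (a point fixed in the world has none). Each returns a list of dicts, best first, with "confidence" (0 to 1); they miss things now and then, are a little off and sometimes report something else, mostly with a low value. They report only what shows in the picture. A call takes as long as a camera call. They do not tell look-alikes from the thing itself.
- vision.recognise(camera, label): "pixel" ([row, column] in pixels, amid what is visible of it).
- vision.tip_of(camera, label): "pixel" ([row, column] in pixels: a listed point, or the origin of a listed thing).
The state is a dict: "time": time; "joint_pos": joint angles; "dq": joint speeds; "tau": joint torques, N m; "eef_pos": TCP position; "eef_rot": TCP orientation; "force": force on the tool from outside, world axes, zero at the start; "ft_torque": the same for the moment, N m; "finger_gap": opening from 0.0 (shut) to 1.0 (fully open).
Only numpy, scipy, OpenCV 4.12 (cv2) and the standard library are available. Lean on these libraries where they do the work, as an engineer would, in place of code of your own. Each camera call takes 0.05 s, during which the arm holds its last target.

### The job

Tidy the craft table: stand each of the four bead jars in the round holder of its own size and lid colour (large blue, small blue, large yellow, small yellow), sitting upright on the bottom of the recess. Keep the jars upright, set them down rather than dropping them, and leave the green tray and the pink wax tin where they lie.

Things in the scene. Friction and masses are not known exactly. Their poses are not given: they have to be found in the camera images.
- large_blue_jar: large upright bead jar with a blue screw lid and blue filling, loose; 57 mm across its lid (clear body 54 mm across), 62 mm high: body 0-44 mm above its foot, lid 44-62 mm, about 120 g. Origin: centre of its underside; z up; round, so yaw means nothing.
- large_blue_holder: large round holder, a low dish fixed to the table with a blue rim on a black base; 98 mm across its black base, coloured rim 92 mm across outside, recess 72 mm across; rim top 15 mm above the table, recess floor 5 mm above the table. Origin: centre of its underside, on the table; z up.
- large_yellow_jar: large upright bead jar with a yellow screw lid and yellow filling, loose; 57 mm across its lid (clear body 54 mm across), 62 mm high: body 0-44 mm above its foot, lid 44-62 mm, about 120 g. Origin: centre of its underside; z up; round, so yaw means nothing.
- large_yellow_holder: large round holder, a low dish fixed to the table with a yellow rim on a black base; 98 mm across its black base, coloured rim 92 mm across outside, recess 72 mm across; rim top 15 mm above the table, recess floor 5 mm above the table. Origin: centre of its underside, on the table; z up.
- small_blue_jar: small upright bead jar with a blue screw lid and blue filling, loose; 35 mm across its lid (clear body 32 mm across), 50 mm high: body 0-34 mm above its foot, lid 34-50 mm, about 50 g. Origin: centre of its underside; z up; round, so yaw means nothing.
- small_blue_holder: small round holder, a low dish fixed to the table with a blue rim on a black base; 75 mm across its black base, coloured rim 69 mm across outside, recess 49 mm across; rim top 15 mm above the table, recess floor 5 mm above the table. Origin: centre of its underside, on the table; z up.
- small_yellow_jar: small upright bead jar with a yellow screw lid and yellow filling, loose; 35 mm across its lid (clear body 32 mm across), 50 mm high: body 0-34 mm above its foot, lid 34-50 mm, about 50 g. Origin: centre of its underside; z up; round, so yaw means nothing.
- small_yellow_holder: small round holder, a low dish fixed to the table with a yellow rim on a black base; 75 mm across its black base, coloured rim 69 mm across outside, recess 49 mm across; rim top 15 mm above the table, recess floor 5 mm above the table. Origin: centre of its underside, on the table; z up.
- green_tray: bystander: bright green open bead tray, 70 x 46 mm, 12 mm high, loose, lying in the middle among the jars and holders; to be left alone. Origin: centre of its underside, x along its length.
- wax_tin: bystander: pink square wax tin, 32 x 32 mm, 9 mm high, loose, lying nearer the robot than the tray; to be left alone. Origin: centre of its underside.
There are look-alikes about, which are no part of the job. What is shaped like the large_yellow_jar but brown or turquoise is not meant.

How it is judged (in metres and radians):
At the end, for the whole second after the job is handed in: Each jar stands in the holder of its own size and colour: centres within 12 mm horizontally, foot 2 to 9 mm above the holder underside (the recess floor is at 5 mm), tilted less than 0.1 rad, slower than 20 mm/s, released; green tray and wax tin within 30 mm of where they started (horizontal distance between large_blue_jar and large_blue_holder below 0.012 m and z of large_blue_jar in the frame of large_blue_holder between 0.002 and 0.009 m and angle between each of large_blue_jar, large_yellow_jar, small_blue_jar, small_yellow_jar's own z axis and vertical below 0.1 rad and linear speed of each of large_blue_jar, large_yellow_jar, small_blue_jar, small_yellow_jar below 0.02 m/s and horizontal distance between large_yellow_jar and large_yellow_holder below 0.012 m and z of large_yellow_jar in the frame of large_yellow_holder between 0.002 and 0.009 m and horizontal distance between small_blue_jar and small_blue_holder below 0.012 m and z of small_blue_jar in the frame of small_blue_holder between 0.002 and 0.009 m and horizontal distance between small_yellow_jar and small_yellow_holder below 0.012 m and z of small_yellow_jar in the frame of small_yellow_holder between 0.002 and 0.009 m and distance of each of green_tray, wax_tin from where it was at the start of the episode below 0.03 m); the robot touches nothing.
It fails at once if a jar is tipped more than 40 degrees (angle between any of large_blue_jar, large_yellow_jar, small_blue_jar, small_yellow_jar's own z axis and vertical above 0.7 rad).
It fails at once if a jar is dropped: in free fall with its foot more than 50 mm above the table ((height (world z) of large_blue_jar above 0.05 m and contact force between large_blue_jar and anything else below 0.01 N) or (height (world z) of large_yellow_jar above 0.05 m and contact force between large_yellow_jar and anything else below 0.01 N) or (height (world z) of small_blue_jar above 0.05 m and contact force between small_blue_jar and anything else below 0.01 N) or (height (world z) of small_yellow_jar above 0.05 m and contact force between small_yellow_jar and anything else below 0.01 N)).
It fails at once if the green tray is shifted more than 30 mm (distance of green_tray from where it was at the start of the episode above 0.03 m).
It fails at once if the wax tin is shifted more than 30 mm (distance of wax_tin from where it was at the start of the episode above 0.03 m).
It also fails if it takes over 112 s, if anything falls off the work surface, if the arm or the gripper's body presses on something with over 40 N, if the wrist force passes 120 N, or if a joint passes its speed limit or range.

## Working session

There is one attempt and no reset: what is moved stays moved. The work goes in short steps, Python scripts to look and compute and a tool call to move; the robot and the scene stay as the last step left them, time stands still between calls to the robot, and variables do not carry over. Pictures are saved under pics/ and viewed, and the job is handed in when it is done.

Besides the shell and the picture viewer there is one more tool, called after "Emit:" as a command line: name --argument value ..., lists and objects as JSON in quotes. play_rows: Moves the arm, as the interface text tells. Its arguments: {"type":"object","properties":{"commands":{"type":"array"},"grip_force":{"type":"number"}},"required":["commands"]}

```bash
mkdir -p pics; ls; python3 - <<'E'
from workcell import sense, vision, manip
import cv2
s=sense();print(s['time'],s['eef_pos'],s['eef_rot'],s['finger_gap'])
for c in("top","scene"):
    cv2.imwrite(f"pics/{c}0.png",vision.get_image(c)); p=vision.camera_params(c);print(p)
E
```

```text
pics
0.0 [ 169.97805032 -496.44716485  238.160372  ] [-3.14029580e+00 -2.80424683e-04  3.29760359e-01] 0.9974216229059507
{'intrinsics': array([[610.72498413,   0.        , 322.14922511],
       [  0.        , 610.72498413, 231.302954  ],
       [  0.        ,   0.        ,   1.        ]]), 'camera_from_world': array([[ 6.31708109e-03, -9.99980004e-01,  2.94478757e-04,
        -2.72624798e+01],
       [ 9.77527535e-01,  6.23729666e-03,  2.10715483e-01,
        -5.77284202e+02],
       [-2.10713106e-01, -1.04324570e-03,  9.77547389e-01,
        -1.05578194e+03],
       [ 0.00000000e+00,  0.00000000e+00,  0.00000000e+00,
         1.00000000e+00]])}
{'intrinsics': array([[556.2543961 ,   0.        , 318.16182671],
       [  0.        , 556.2543961 , 243.06944288],
       [  0.        ,   0.        ,   1.        ]]), 'camera_from_world': array([[ 8.39825776e-01,  5.42706872e-01,  1.27246465e-02,
        -4.66193230e+02],
       [-4.46720912e-01,  6.77591898e-01,  5.84217123e-01,
         2.45563787e+02],
       [ 3.08436530e-01, -4.96324964e-01,  8.11497651e-01,
        -1.17728143e+03],
       [ 0.00000000e+00,  0.00000000e+00,  0.00000000e+00,
         1.00000000e+00]])}
```

View pics/top0.png

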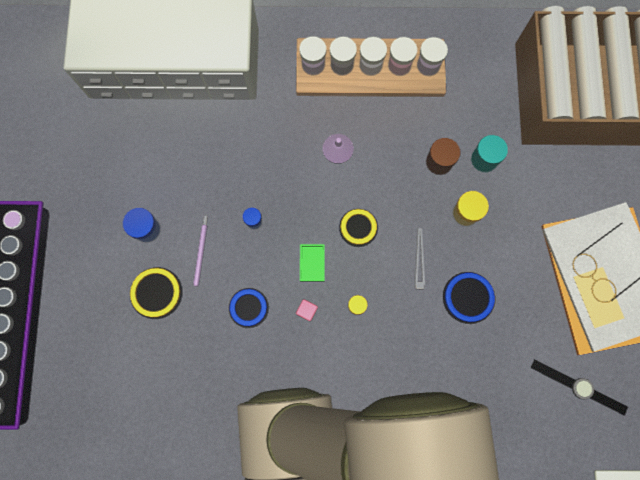

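View pics/scene0.png

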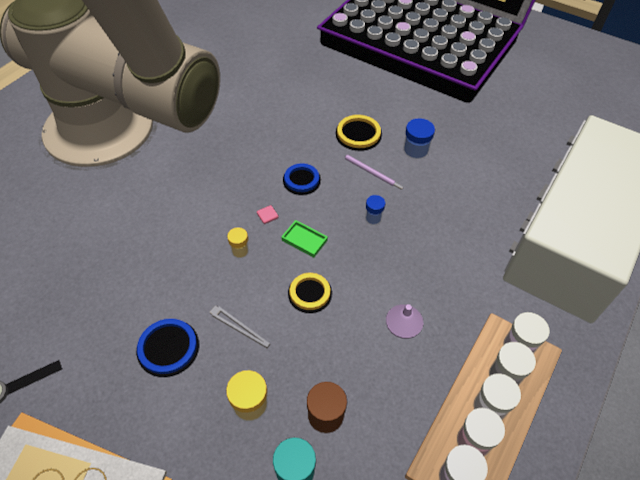

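```bash
cat > h.py <<'E'
import numpy as np, cv2
from scipy.optimize import least_squares
from workcell import sense, vision, manip
P={c:vision.camera_params(c) for c in("top","scene")}
def proj(c,X):
    X=np.atleast_2d(X); M=P[c]["camera_from_world"];K=P[c]["intrinsics"]
    q=X@M[:3,:3].T+M[:3,3]; q=q*[1,-1,-1]; q=q@K.T
    return q[:,:2]/q[:,2:]
def back(c,uv,z):
    return least_squares(lambda p:proj(c,[p[0],p[1],z])[0]-uv,[450,0]).x
a=np.linspace(0,2*np.pi,60,endpoint=False)
def hullc(c,xy,r,z0,z1):
    pts=np.vstack([np.c_[xy[0]+r*np.cos(a),xy[1]+r*np.sin(a),0*a+z] for z in(z0,z1)])
    h=cv2.convexHull(proj(c,pts).astype(np.float32)); m=cv2.moments(h)
    return np.array([m['m10'],m['m01']])/m['m00'],m['m00']
H={'blue':((105,120,60),(128,255,255)),'yellow':((20,120,90),(35,255,255)),'green':((45,120,90),(75,255,255)),'pink':((160,80,120),(178,255,255))}
def blobs(img,col,amin=80):
    m=cv2.inRange(cv2.cvtColor(img,cv2.COLOR_BGR2HSV),*H[col])
    cs,_=cv2.findContours(m,cv2.RETR_EXTERNAL,cv2.CHAIN_APPROX_NONE)
    out=[]
    for c in cs:
        h=cv2.convexHull(c);M=cv2.moments(h)
        if M['m00']>amin: out.append((np.array([M['m10'],M['m01']])/M['m00'],M['m00']))
    return out
T={'LBJ':('blue',28.5,44,62,(139,223)),'LBH':('blue',46,5,15,(469,297)),'LYJ':('yellow',28.5,44,62,(473,206)),'LYH':('yellow',46,5,15,(155,292)),
'SBJ':('blue',17.5,34,50,(252,217)),'SBH':('blue',34.5,5,15,(248,307)),'SYJ':('yellow',17.5,34,50,(358,305)),'SYH':('yellow',34.5,5,15,(359,227))}
def fit(c,img,k,guess,tol=25,dz=0):
    col,r,z0,z1,_=T[k]; z0+=dz;z1+=dz
    g=hullc(c,guess,r,z0,z1)[0]
    bs=[b for b in blobs(img,col) if np.hypot(*(b[0]-g))<tol]
    if not bs: return None
    b=min(bs,key=lambda b:np.hypot(*(b[0]-g)))
    x=least_squares(lambda p:hullc(c,p,r,z0,z1)[0]-b[0],guess).x
    return np.round(x,1),b[1]/hullc(c,x,r,z0,z1)[1],b[0].round(1)
E
python3 - <<'E'
from h import *
it=vision.get_image("top");is_=vision.get_image("scene")
for k,v in T.items():
    g=back("top",v[4],v[3]); f=fit("top",it,k,g); print(k,f, fit("scene",is_,k,f[0]))
for n in("green","pink"):
    print(n,[(back("top",b[0],9),b[1]) for b in blobs(it,n)])
for n in ("large_blue_jar","small_blue_jar","large_yellow_jar","small_yellow_jar","large_blue_holder","large_yellow_holder","small_blue_holder","small_yellow_holder"):
    print(n,[(np.round(d['pixel']),round(d['confidence'],2)) for d in vision.recognise("top",n)][:4])
E
```

```text
LBJ (array([592.8, 315.9]), 0.8808498125034486, array([138.5, 223. ])) (array([593.4, 310.5]), 0.9579324623127792, array([419.5, 131.5]))
LBH (array([ 465.1, -299.8]), 0.9718498930701965, array([469.4, 296.8])) (array([ 465.1, -301.4]), 0.9391379683494675, array([166.2, 345.8]))
LYJ (array([ 628.7, -301.6]), 0.9267621513702239, array([471.8, 206.2])) (array([ 629.3, -303.2]), 0.9401180479153102, array([246.5, 391.2]))
LYH (array([470.3, 289.9]), 0.9662804945013147, array([154.5, 292.1])) (array([470. , 287.3]), 0.9219359544119395, array([358.5, 130.8]))
SBJ (array([608.9, 108.6]), 0.8252638602890714, array([251.6, 216.6])) (array([608.5, 105.8]), 0.8646865488535324, array([374.9, 204.5]))
SBH (array([443.2, 114.5]), 0.9664167464553105, array([247.6, 307. ])) (array([443.2, 114.5]), 0.9090134203710474, array([301.3, 177.1]))
SYJ (array([446.1, -88. ]), 0.8693969800432606, array([357.2, 304.5])) (array([446.7, -90.3]), 0.8618945700176571, array([237.3, 237.7]))
SYH (array([598.9, -92.6]), 0.9722439166094269, array([358.2, 226.3])) (array([598.5, -94.2]), 0.918060819315392, array([309.5, 290.7]))
green [(array([528.11276197,  -3.7271604 ]), 805.0)]
pink [(array([438.94229737,   5.1776126 ]), 276.0)]
large_blue_jar [(array([225., 141.]), 0.82)]
small_blue_jar [(array([221., 256.]), 0.59), (array([263., 313.]), 0.34)]
large_yellow_jar [(array([158., 445.]), 0.9), (array([154., 487.]), 0.84), (array([209., 467.]), 0.58)]
small_yellow_jar [(array([306., 356.]), 0.67)]
large_blue_holder [(array([298., 468.]), 0.68)]
large_yellow_holder [(array([294., 156.]), 0.63)]
small_blue_holder [(array([304., 249.]), 0.7)]
small_yellow_holder [(array([227., 358.]), 0.93), (array([298., 470.]), 0.69), (array([294., 155.]), 0.17)]
```

Emit:
play_rows --commands '[1,0.04,-0.003,0.01,0,0,0.03,1,0.08,-0.006,0.02,0,0,0.12,1,0.12,-0.009,0.03,0,0,0.22,1,0.16,-0.011,0.035,0,0,0.33,1,0.2,-0.014,0.045,0,0,0.33,1,0.24,-0.017,0.05,0,0,0.33,1,0.28,-0.02,0.06,0,0,0.33,1,0.32,-0.023,0.07,0,0,0.33,1,0.36,-0.026,0.08,0,0,0.33,1,0.4,-0.029,0.09,0,0,0.33,1,0.44,-0.031,0.1,0,0,0.33,1,0.475,-0.034,0.105,0,0,0.33]' --grip_force 30

```text
time: 1.6
eef_pos: [610.1, -309.0, 132.2]
eef_rot: [-3.141, 0.001, 0.001]
force: [-0.5, 0.2, 0.7]
finger_gap: 0.998
```

```bash
python3 - <<'E'
from h import *
s=sense();print(s['time'],s['eef_pos'],s['eef_rot'],s['joint_pos'],s['force'])
E
```

```text
1.6 [ 610.14188787 -309.02079098  132.17122792] [-3.14054688e+00  1.20493724e-03  5.09171768e-04] [-6.39732578e-01  7.54670840e-01  1.07910412e+00  1.23023821e-04
  1.30940874e+00  9.30523320e-01] [-0.45304439  0.19224246  0.65479144]
```

Emit:
play_rows --commands '[1,0.019,-0.0065,0.02,0,0,0,1,0.019,-0.0065,0.05,0,0,0,1,0.019,-0.0065,0.08,0,0,0,1,0.019,-0.0065,0.1,0,0,0,1,0.019,-0.0065,0.1,0,0,0,0.5,0.019,-0.0065,0.1,0,0,0,0.5,0.019,-0.0065,0.1,0,0,0,0.5,0.019,-0.0065,0.1,0,0,0,0.5,0.019,-0.0065,0.1,0,0,0,0.5,0.019,-0.0065,0.1,0,0,0,0.5,0.019,-0.0065,0.1,0,0,0,0.5,0.019,-0.0065,0.1,0,0,0]'

```text
time: 2.6
eef_pos: [627.8, -304.4, 35.0]
eef_rot: [3.141, -0.001, -0.0]
force: [-0.8, 0.1, 6.3]
finger_gap: 0.632
```

```bash
python3 - <<'E'
from h import *
i=vision.get_image("scene");cv2.imwrite("pics/s1.png",i);j=vision.get_image("top");cv2.imwrite("pics/t1.png",j)
E
```

```text
(no output)
```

View pics/s1.png

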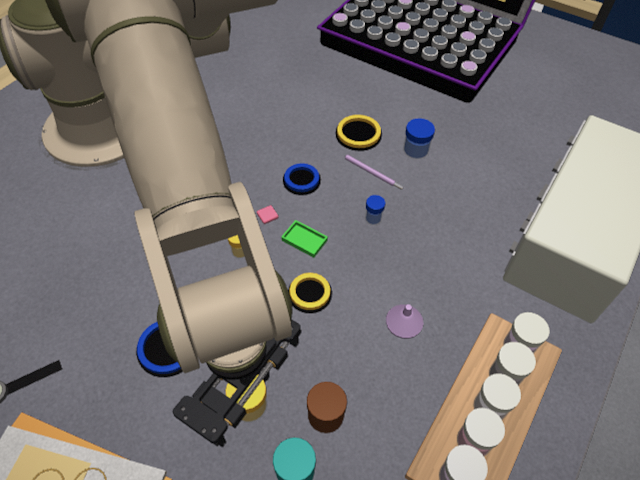

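Emit:
play_rows --commands '[0.3,0,0,0,0,0,0,0.3,0,0,0,0,0,0,0.3,0,0,-0.005,0,0,0,0.3,0,0,-0.015,0,0,0,0.3,0,0,-0.03,0,0,0,0.3,0,0,-0.045,0,0,0,0.3,0,0,-0.06,0,0,0,0.3,0,0,-0.07,0,0,0,0.3,0,0,-0.078,0,0,0,0.3,0,0,-0.08,0,0,0,0.3,0,0,-0.08,0,0,0]'

```text
time: 3.62
eef_pos: [627.4, -304.3, 114.0]
eef_rot: [3.141, -0.0, -0.0]
force: [-0.1, 0.7, -1.2]
finger_gap: 0.638
```

```bash
python3 - <<'E'
from h import *
i=vision.get_image("scene");cv2.imwrite("pics/s2.png",i[240:480,100:420])
E
```

```text
(no output)
```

View pics/s2.png

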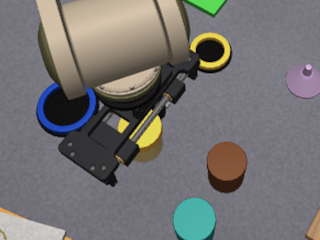

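Emit:
play_rows --commands '[0.3,-0.002,-0.008,0,0,0,0,0.3,-0.006,-0.024,0,0,0,0,0.3,-0.013,-0.048,0,0,0,0,0.3,-0.021,-0.08,0,0,0,0,0.3,-0.031,-0.115,0,0,0,0,0.3,-0.04,-0.15,0,0,0,0,0.3,-0.049,-0.185,0,0,0,0,0.3,-0.059,-0.22,0,0,0,0,0.3,-0.068,-0.255,0,0,0,0,0.3,-0.078,-0.29,0,0,0,0,0.3,-0.087,-0.325,0,0,0,0,0.3,-0.095,-0.355,0,0,0,0]'

```text
time: 4.67
eef_pos: [530.8, 53.3, 113.2]
eef_rot: [-3.141, 0.001, 0.0]
force: [0.7, 0.2, -1.7]
finger_gap: 0.638
```

Emit:
play_rows --commands '[0.3,-0.009,-0.034,0,0,0,0,0.3,-0.018,-0.068,0,0,0,0,0.3,-0.027,-0.102,0,0,0,0,0.3,-0.036,-0.134,0,0,0,0,0.3,-0.043,-0.162,0,0,0,0,0.3,-0.05,-0.186,0,0,0,0,0.3,-0.055,-0.206,0,0,0,0,0.3,-0.059,-0.22,0,0,0,0,0.3,-0.062,-0.231,0,0,0,0,0.3,-0.0635,-0.237,0,0,0,0,0.3,-0.0635,-0.237,0,0,0,0]'

```text
time: 5.58
eef_pos: [468.4, 288.5, 113.4]
eef_rot: [3.142, 0.001, 0.001]
force: [-0.5, 0.5, -1.5]
finger_gap: 0.633
```

```bash
python3 - <<'E'
from h import *
i=vision.get_image("scene");cv2.imwrite("pics/s3.png",i)
s=sense();print(s['time'],s['eef_pos'],s['eef_rot'])
E
```

```text
5.6333 [468.78793864 287.76953912 113.48942461] [3.14135532e+00 3.88778919e-04 2.25066299e-04]
```

View pics/s3.png

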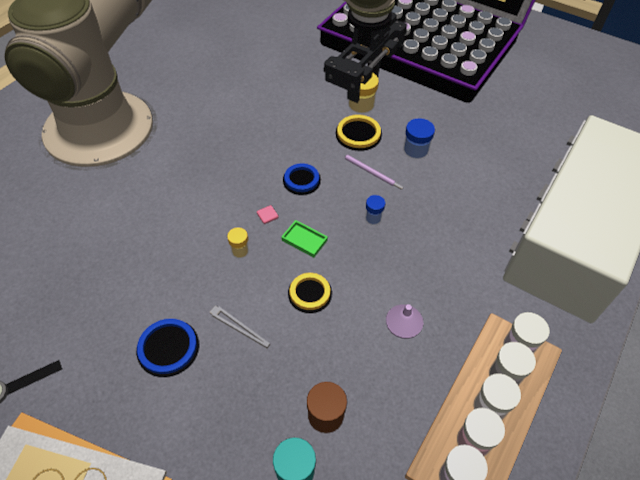

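Emit:
play_rows --commands '[0.3,0,0,0.005,0,0,0,0.3,0,0,0.015,0,0,0,0.3,0,0,0.03,0,0,0,0.3,0,0,0.045,0,0,0,0.3,0,0,0.056,0,0,0,0.3,0,0,0.064,0,0,0,0.3,0,0,0.069,0,0,0,0.3,0,0,0.072,0,0,0,0.3,0,0,0.073,0,0,0,0.3,0,0,0.0735,0,0,0,0.3,0,0,0.0735,0,0,0]'

```text
time: 6.55
eef_pos: [469.3, 287.9, 40.6]
eef_rot: [-3.141, -0.001, -0.0]
force: [-0.6, -0.0, -0.2]
finger_gap: 0.636
```

```bash
python3 - <<'E'
from h import *
i=vision.get_image("scene");cv2.imwrite("pics/s4.png",cv2.resize(i[30:190,280:480],None,fx=3,fy=3))
s=sense();print(s['time'],s['eef_pos'],s['force'])
E
```

```text
6.6 [469.27906955 287.91057842  40.66834361] [-0.63139957  0.40084522 -1.38996303]
```

View pics/s4.png

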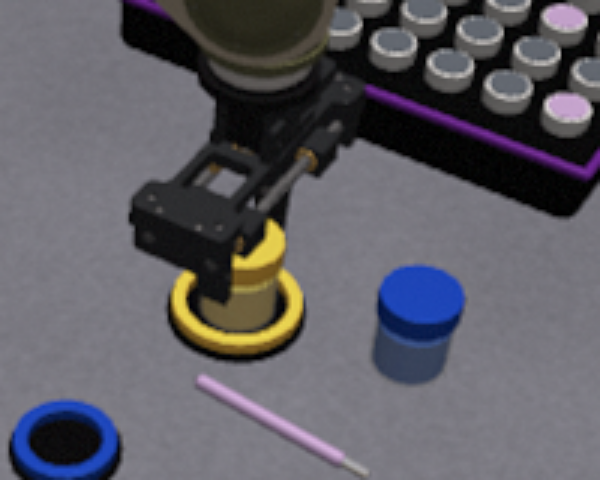

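Emit:
play_rows --commands '[0.3,0,0,0.001,0,0,0,0.3,0,0,0.001,0,0,0,1,0,0,0.001,0,0,0,1,0,0,0.001,0,0,0,1,0,0,0.001,0,0,0,1,0,0,0.001,0,0,0,1,0,0,0.001,0,0,0,1,0,0,-0.01,0,0,0,1,0,0,-0.04,0,0,0,1,0,0,-0.07,0,0,0,1,0,0,-0.1,0,0,0,1,0,0,-0.1,0,0,0]'

```text
time: 7.6
eef_pos: [471.3, 288.7, 146.7]
eef_rot: [-3.138, -0.01, 0.0]
force: [0.7, -0.2, 0.2]
finger_gap: 1.0
```

```bash
python3 - <<'E'
from h import *
i=vision.get_image("top")
print(fit("top",i,"LYJ",(470,289),dz=5),fit("top",i,"LBJ",(593,314)))
cv2.imwrite("pics/t5.png",i[150:390,60:380])
s=sense();print(s['time'],s['eef_pos'],s['force'])
E
```

```text
(array([490.7, 299.5]), 0.17930178147669928, array([142.7, 277.6])) (array([593.2, 316.1]), 0.8541259340912062, array([138.4, 222.8]))
7.65 [470.30052599 288.32384489 143.70328106] [ 1.05022082  0.03664582 -1.14749654]
```

View pics/t5.png

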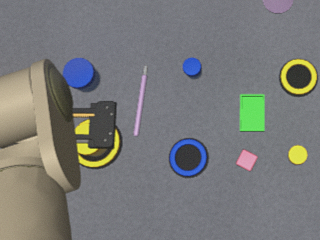

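Emit:
play_rows --commands '[1,0.02,-0.005,0,0,0,0,1,0.055,-0.012,0,0,0,0,1,0.09,-0.02,0,0,0,0,1,0.115,-0.025,0,0,0,0,1,0.1235,-0.027,0,0,0,0,1,0.1235,-0.027,0.02,0,0,0,1,0.1235,-0.027,0.05,0,0,0,1,0.1235,-0.027,0.08,0,0,0,1,0.1235,-0.027,0.1,0,0,0,1,0.1235,-0.027,0.106,0,0,0,1,0.1235,-0.027,0.106,0,0,0]'

```text
time: 8.57
eef_pos: [591.4, 314.4, 32.1]
eef_rot: [3.14, 0.004, -0.0]
force: [-1.0, 0.6, 0.1]
finger_gap: 1.002
```

Emit:
play_rows --commands '[0.3,0,0,0,0,0,0,0.3,0,0,0,0,0,0,0.3,0,0,0,0,0,0,0.3,0,0,0,0,0,0,0.3,0,0,0,0,0,0,0.3,0,0,0,0,0,0,0.3,0,0,0,0,0,0,0.3,0,0,0,0,0,0]'

```text
time: 9.23
eef_pos: [592.9, 314.7, 35.0]
eef_rot: [-3.142, -0.001, -0.0]
force: [-2.0, -1.8, 5.8]
finger_gap: 0.636
```

```bash
python3 - <<'E'
from h import *
i=vision.get_image("scene");cv2.imwrite("pics/s6.png",cv2.resize(i[30:230,280:530],None,fx=3,fy=3))
s=sense();print(s['time'],s['eef_pos'],s['force'],s['finger_gap'])
E
```

```text
9.2833 [592.84894746 314.72001769  35.04354393] [-1.15981146 -1.52299515  5.44956555] 0.6336880025297612
```

View pics/s6.png

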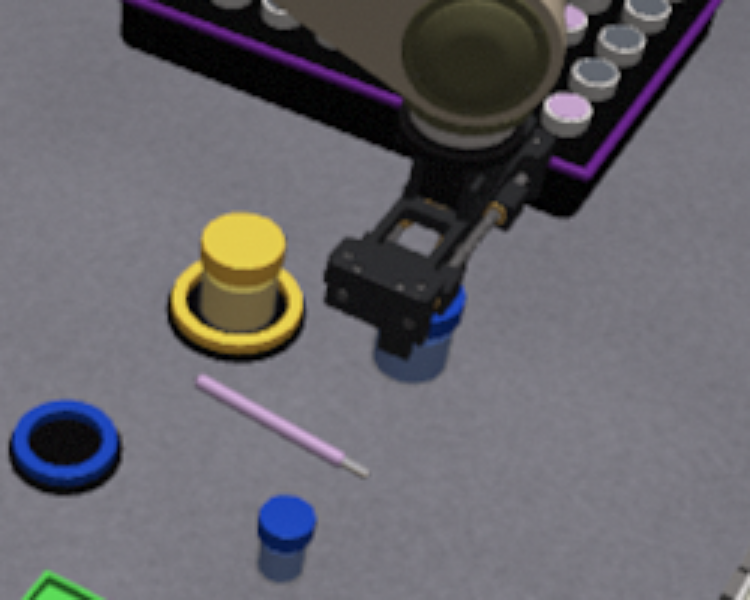

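Emit:
play_rows --commands '[0.3,0,0,-0.005,0,0,0,0.3,0,0,-0.015,0,0,0,0.3,0,0,-0.03,0,0,0,0.3,0,0,-0.045,0,0,0,0.3,0,0,-0.06,0,0,0,0.3,0,0,-0.07,0,0,0,0.3,0,0,-0.078,0,0,0,0.3,0,0,-0.08,0,0,0,0.3,-0.002,0.008,-0.08,0,0,0,0.3,-0.005,0.024,-0.08,0,0,0,0.3,-0.01,0.048,-0.08,0,0,0,0.3,-0.016,0.078,-0.08,0,0,0]'

```text
time: 10.28
eef_pos: [575.5, 236.3, 113.0]
eef_rot: [3.141, 0.002, 0.001]
force: [1.4, -0.3, -1.2]
finger_gap: 0.637
```

Emit:
play_rows --commands '[0.3,-0.007,0.034,0,0,0,0,0.3,-0.014,0.068,0,0,0,0,0.3,-0.021,0.102,0,0,0,0,0.3,-0.028,0.136,0,0,0,0,0.3,-0.035,0.17,0,0,0,0,0.3,-0.042,0.204,0,0,0,0,0.3,-0.05,0.238,0,0,0,0,0.3,-0.057,0.272,0,0,0,0,0.3,-0.064,0.306,0,0,0,0,0.3,-0.071,0.34,0,0,0,0,0.3,-0.077,0.37,0,0,0,0,0.3,-0.083,0.4,0,0,0,0]'

```text
time: 11.28
eef_pos: [492.0, -164.8, 113.5]
eef_rot: [-3.141, 0.001, -0.001]
force: [0.4, 0.4, -1.3]
finger_gap: 0.633
```

Emit:
play_rows --commands '[0.3,-0.006,0.028,0,0,0,0,0.3,-0.012,0.055,0,0,0,0,0.3,-0.017,0.08,0,0,0,0,0.3,-0.021,0.102,0,0,0,0,0.3,-0.025,0.119,0,0,0,0,0.3,-0.028,0.13,0,0,0,0,0.3,-0.029,0.136,0,0,0,0,0.3,-0.029,0.137,0,0,0,0,0.3,-0.029,0.137,0,0,0,0,0.3,-0.029,0.137,0,0,0,0]'

```text
time: 12.12
eef_pos: [464.5, -299.3, 114.1]
eef_rot: [-3.141, 0.0, 0.001]
force: [0.3, 0.5, -2.0]
finger_gap: 0.638
```

```bash
python3 - <<'E'
from h import *
i=vision.get_image("scene");cv2.imwrite("pics/s7.png",cv2.resize(i[200:440,80:400],None,fx=2,fy=2))
s=sense();print(s['time'],s['eef_pos'],s['eef_rot'],s['force'],s['finger_gap'])
E
```

```text
12.1667 [ 464.61189683 -299.28784643  114.14709938] [-3.14123037e+00  1.78191037e-04  8.22281307e-04] [ 0.82924291  0.60811321 -1.50923482] 0.638010812402188
```

View pics/s7.png

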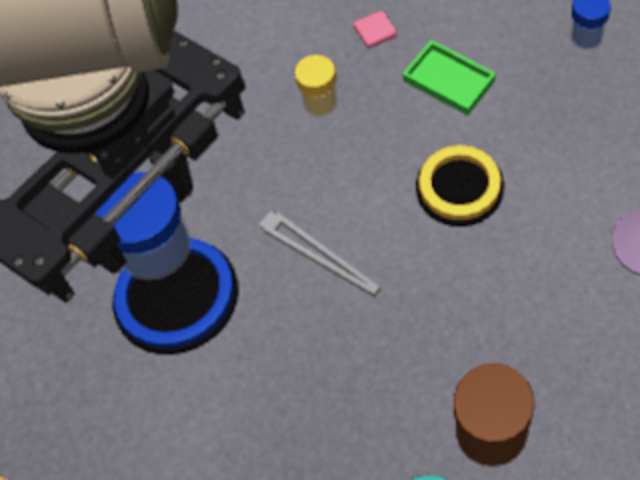

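Emit:
play_rows --commands '[0.3,0.0005,0.001,0.005,0,0,0,0.3,0.0005,0.001,0.015,0,0,0,0.3,0.0005,0.001,0.03,0,0,0,0.3,0.0005,0.001,0.045,0,0,0,0.3,0.0005,0.001,0.056,0,0,0,0.3,0.0005,0.001,0.064,0,0,0,0.3,0.0005,0.001,0.069,0,0,0,0.3,0.0005,0.001,0.072,0,0,0,0.3,0.0005,0.001,0.074,0,0,0,0.3,0.0005,0.001,0.0745,0,0,0,0.3,0.0005,0.001,0.0745,0,0,0,0.3,0.0005,0.001,0.0745,0,0,0]'

```text
time: 13.17
eef_pos: [465.1, -301.4, 40.1]
eef_rot: [3.141, -0.001, -0.0]
force: [-1.2, -0.5, -1.7]
finger_gap: 0.634
```

Emit:
play_rows --commands '[1,0,0,0,0,0,0,1,0,0,0,0,0,0,1,0,0,0,0,0,0,1,0,0,0,0,0,0,1,0,0,0,0,0,0,1,0,0,-0.01,0,0,0,1,0,0,-0.04,0,0,0,1,0,0,-0.07,0,0,0,1,0,0,-0.09,0,0,0,1,0,0,-0.09,0,0,0]'

```text
time: 14.0
eef_pos: [466.4, -302.5, 134.7]
eef_rot: [3.136, -0.006, -0.0]
force: [-0.1, -0.3, 1.6]
finger_gap: 0.999
```

```bash
python3 - <<'E'
from h import *
i=vision.get_image("scene");cv2.imwrite("pics/s8.png",cv2.resize(i[200:440,80:400],None,fx=2,fy=2))
s=sense();print(s['time'],s['eef_pos'],s['eef_rot'],s['force'],s['finger_gap'])
E
```

```text
14.05 [ 465.61192399 -301.81428707  132.09498692] [ 3.13835821e+00 -3.23575034e-03 -1.49679030e-04] [0.98236804 0.13653869 0.33285625] 0.9986844451955461
```

View pics/s8.png

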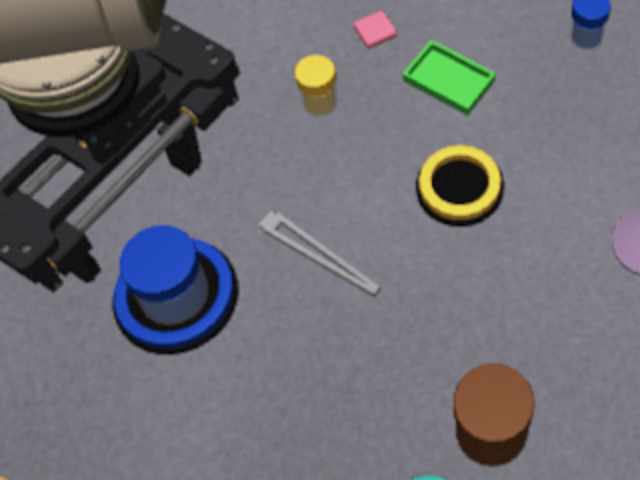

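Emit:
play_rows --commands '[1,-0.002,-0.02,0,0,0,0,1,-0.005,-0.055,0,0,0,0,1,-0.009,-0.095,0,0,0,0,1,-0.012,-0.135,0,0,0,0,1,-0.015,-0.17,0,0,0,0,1,-0.018,-0.2,0,0,0,0,1,-0.019,-0.212,0,0,0,0,1,-0.019,-0.212,0.02,0,0,0,1,-0.019,-0.212,0.05,0,0,0,1,-0.019,-0.212,0.08,0,0,0,1,-0.019,-0.212,0.1,0,0,0,1,-0.019,-0.212,0.107,0,0,0]'

```text
time: 15.05
eef_pos: [444.3, -88.9, 19.7]
eef_rot: [-3.139, 0.005, -0.001]
force: [0.3, 0.4, -0.2]
finger_gap: 0.998
```

Emit:
play_rows --commands '[1,0,0,0,0,0,0,0.1,0,0,0,0,0,0,0.1,0,0,0,0,0,0,0.1,0,0,0,0,0,0,0.1,0,0,0,0,0,0,0.1,0,0,0,0,0,0,0.1,0,0,0,0,0,0,0.1,0,0,0,0,0,0,0.1,0,0,0,0,0,0,0.1,0,0,0,0,0,0,0.1,0,0,0,0,0,0]' --grip_force 20

```text
time: 15.97
eef_pos: [446.0, -89.2, 22.8]
eef_rot: [3.142, -0.0, -0.0]
force: [0.7, 0.6, 0.6]
finger_gap: 0.385
```

```bash
python3 - <<'E'
from h import *
i=vision.get_image("scene");cv2.imwrite("pics/s9.png",cv2.resize(i[120:360,120:440],None,fx=2,fy=2))
s=sense();print(s['time'],s['eef_pos'],s['eef_rot'],s['force'],s['finger_gap'])
E
```

```text
16.0167 [445.99896012 -89.20478547  22.76525917] [-3.14159107e+00 -9.93232226e-05 -2.44778772e-04] [ 0.3820222  -0.94951419  1.43608812] 0.3829453961452967
```

View pics/s9.png

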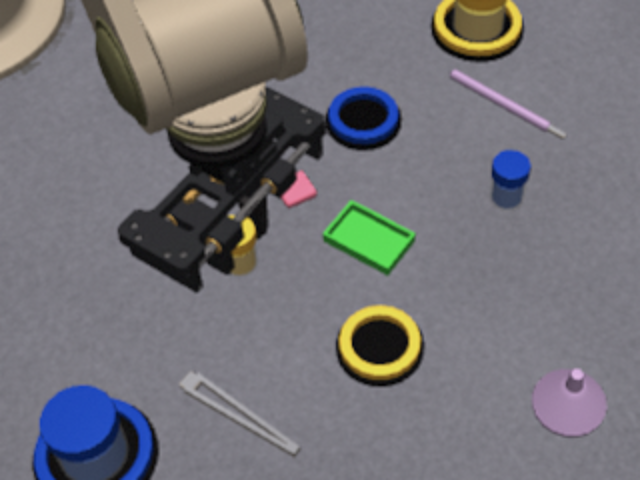

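Emit:
play_rows --commands '[0.1,0,0,-0.005,0,0,0,0.1,0,0,-0.015,0,0,0,0.1,0,0,-0.03,0,0,0,0.1,0,0,-0.044,0,0,0,0.1,0,0,-0.055,0,0,0,0.1,0.006,0,-0.06,0,0,0,0.1,0.02,0.001,-0.06,0,0,0,0.1,0.04,0.002,-0.06,0,0,0,0.1,0.065,0.003,-0.06,0,0,0,0.1,0.09,0.004,-0.06,0,0,0,0.1,0.115,0.004,-0.06,0,0,0,0.1,0.133,0.004,-0.06,0,0,0]'

```text
time: 17.02
eef_pos: [580.9, -93.1, 82.9]
eef_rot: [3.141, -0.001, -0.0]
force: [0.0, -0.1, 0.3]
finger_gap: 0.388
```

Emit:
play_rows --commands '[0.1,0.012,0,0,0,0,0,0.1,0.018,0,0,0,0,0,0.1,0.02,0,0,0,0,0,0.1,0.02,0,0,0,0,0,0.1,0.02,0,0,0,0,0]'

```text
time: 17.43
eef_pos: [598.4, -93.2, 82.7]
eef_rot: [-3.141, 0.001, -0.0]
force: [-0.1, -0.2, -0.9]
finger_gap: 0.384
```

```bash
python3 - <<'E'
from h import *
i=vision.get_image("scene");cv2.imwrite("pics/s10.png",cv2.resize(i[120:360,120:440],None,fx=2,fy=2))
s=sense();print(s['time'],s['eef_pos'],s['eef_rot'],s['force'],s['finger_gap'])
E
```

```text
17.4833 [598.41670784 -93.19061197  82.81693334] [-3.14146688e+00  3.96656114e-04 -3.54380823e-04] [ 0.14677918 -0.28701042  0.12103667] 0.3861429198419812
```

View pics/s10.png

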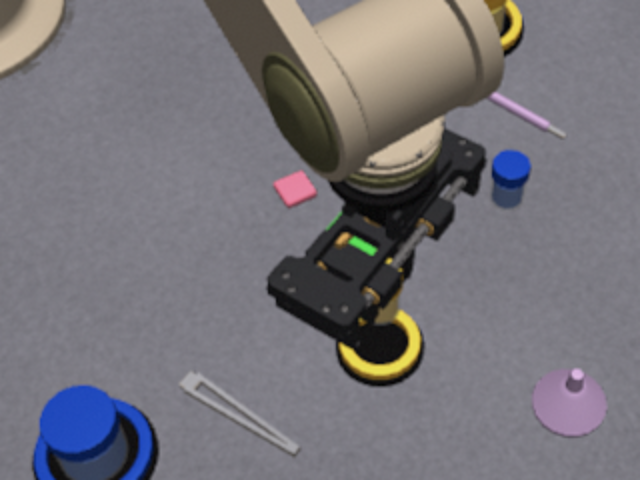

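Held and above its holder; foot is about 60 mm up, so 55 mm down.

Emit:
play_rows --commands '[0.1,0,0,0.005,0,0,0,0.1,0,0,0.015,0,0,0,0.1,0,0,0.028,0,0,0,0.1,0,0,0.039,0,0,0,0.1,0,0,0.047,0,0,0,0.1,0,0,0.052,0,0,0,0.1,0,0,0.0545,0,0,0,0.1,0,0,0.0555,0,0,0,0.1,0,0,0.0555,0,0,0,0.1,0,0,0.0555,0,0,0]'

```text
time: 18.32
eef_pos: [599.2, -93.2, 27.9]
eef_rot: [3.141, -0.001, -0.0]
force: [-2.2, 1.6, 5.0]
finger_gap: 0.386
```

Emit:
play_rows --commands '[0.7,0,0,0,0,0,0,0.7,0,0,0,0,0,0,0.7,0,0,0,0,0,0,0.7,0,0,0,0,0,0,0.7,0,0,0,0,0,0,0.8,0,0,-0.01,0,0,0,1,0,0,-0.04,0,0,0,1,0,0,-0.07,0,0,0,1,0,0,-0.09,0,0,0,1,0,0,-0.09,0,0,0]'

```text
time: 19.15
eef_pos: [600.9, -93.9, 122.6]
eef_rot: [3.139, -0.008, -0.0]
force: [1.1, -0.0, 0.1]
finger_gap: 0.997
```

```bash
python3 - <<'E'
from h import *
i=vision.get_image("scene");cv2.imwrite("pics/s11.png",cv2.resize(i[120:360,120:440],None,fx=2,fy=2))
s=sense();print(s['time'],s['eef_pos'],s['eef_rot'],s['force'],s['finger_gap'])
E
```

```text
19.2 [599.90349858 -93.51059321 119.78855873] [ 3.14003845e+00 -4.39184365e-03 -1.63921978e-04] [-0.58860032 -0.52382273 -0.72449951] 0.9986538015376403
```

View pics/s11.png

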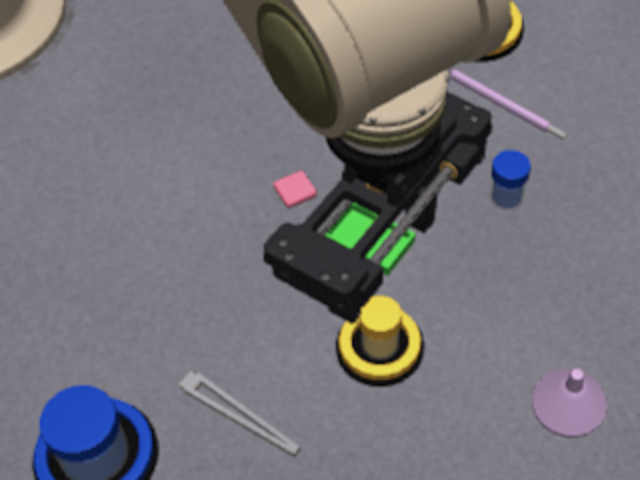

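Emit:
play_rows --commands '[1,0.001,-0.02,0,0,0,0,1,0.003,-0.055,0,0,0,0,1,0.005,-0.095,0,0,0,0,1,0.007,-0.135,0,0,0,0,1,0.009,-0.17,0,0,0,0,1,0.0095,-0.193,0,0,0,0,1,0.0095,-0.2,0,0,0,0,1,0.0095,-0.2,0.02,0,0,0,1,0.0095,-0.2,0.05,0,0,0,1,0.0095,-0.2,0.08,0,0,0,1,0.0095,-0.2,0.095,0,0,0,1,0.0095,-0.2,0.095,0,0,0]'

```text
time: 20.2
eef_pos: [606.0, 105.9, 17.7]
eef_rot: [3.142, 0.008, -0.001]
force: [-1.6, -0.5, 0.0]
finger_gap: 0.998
```

Emit:
play_rows --commands '[1,0,0,0,0,0,0,0.1,0,0,0,0,0,0,0.1,0,0,0,0,0,0,0.1,0,0,0,0,0,0,0.1,0,0,0,0,0,0,0.1,0,0,0,0,0,0,0.1,0,0,0,0,0,0,0.1,0,0,0,0,0,0,0.1,0,0,0,0,0,0,0.1,0,0,0,0,0,0,0.1,0,0,0,0,0,0]'

```text
time: 21.12
eef_pos: [608.5, 106.7, 22.3]
eef_rot: [3.142, -0.0, -0.0]
force: [-0.6, -0.6, -0.1]
finger_gap: 0.385
```

```bash
python3 - <<'E'
from h import *
i=vision.get_image("scene");cv2.imwrite("pics/s12.png",cv2.resize(i[80:320,200:520],None,fx=2,fy=2))
s=sense();print(s['time'],s['eef_pos'],s['eef_rot'],s['force'],s['finger_gap'])
E
```

```text
21.1667 [608.49739406 106.7515267   22.2554874 ] [ 3.14153374e+00 -1.78238356e-05 -1.99950604e-04] [-0.46871017  0.21339325  0.76072374] 0.38161894274370006
```

View pics/s12.png

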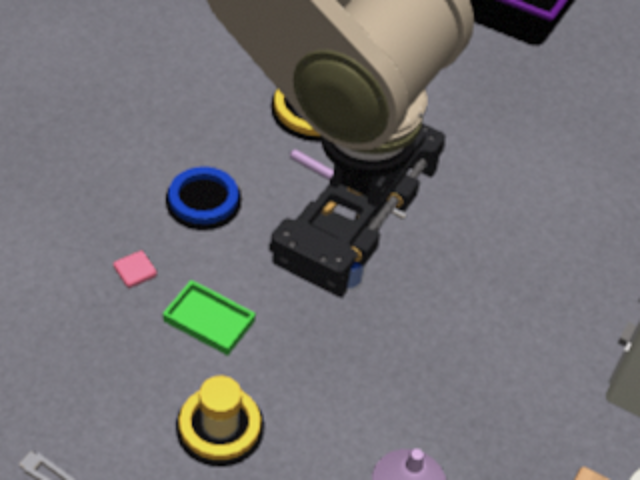

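Emit:
play_rows --commands '[0.1,0,0,-0.005,0,0,0,0.1,0,0,-0.015,0,0,0,0.1,0,0,-0.03,0,0,0,0.1,0,0,-0.044,0,0,0,0.1,0,0,-0.055,0,0,0,0.1,-0.006,0,-0.06,0,0,0,0.1,-0.02,-0.001,-0.06,0,0,0,0.1,-0.04,-0.002,-0.06,0,0,0,0.1,-0.065,-0.003,-0.06,0,0,0,0.1,-0.09,-0.005,-0.06,0,0,0,0.1,-0.115,-0.006,-0.06,0,0,0,0.1,-0.138,-0.007,-0.06,0,0,0]'

```text
time: 22.17
eef_pos: [468.4, 113.9, 82.2]
eef_rot: [-3.142, 0.001, -0.0]
force: [1.2, -0.4, 0.3]
finger_gap: 0.387
```

Emit:
play_rows --commands '[0.1,-0.016,0,0,0,0,0,0.1,-0.025,0,0,0,0,0,0.1,-0.0275,0,0,0,0,0,0.1,-0.0275,0,0,0,0,0,0.1,-0.0275,0,0,0,0,0]'

```text
time: 22.58
eef_pos: [443.8, 113.7, 82.4]
eef_rot: [-3.142, -0.001, -0.0]
force: [-0.6, 0.1, 0.1]
finger_gap: 0.383
```

```bash
python3 - <<'E'
from h import *
i=vision.get_image("scene");cv2.imwrite("pics/s13.png",cv2.resize(i[80:320,200:520],None,fx=2,fy=2))
s=sense();print(s['time'],s['eef_pos'],s['eef_rot'],s['force'],s['finger_gap'])
E
```

```text
22.6333 [443.83273254 113.71781975  82.30282132] [-3.14159046e+00 -7.63996497e-04 -4.18326858e-04] [-0.22958685  0.38886641  0.04590484] 0.37917940584484106
```

View pics/s13.png

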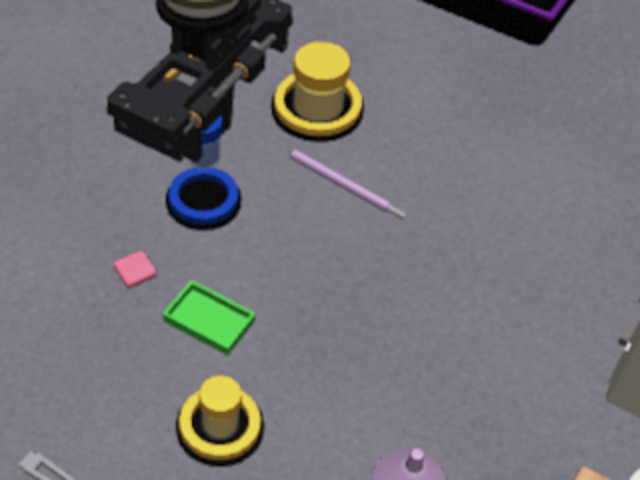

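Emit:
play_rows --commands '[0.1,0,0,0.005,0,0,0,0.1,0,0,0.015,0,0,0,0.1,0,0,0.028,0,0,0,0.1,0,0,0.039,0,0,0,0.1,0,0,0.047,0,0,0,0.1,0,0,0.052,0,0,0,0.1,0,0,0.0545,0,0,0,0.1,0,0,0.0555,0,0,0,0.1,0,0,0.0555,0,0,0,0.1,0,0,0.0555,0,0,0]'

```text
time: 23.47
eef_pos: [443.4, 113.8, 27.3]
eef_rot: [3.141, -0.001, -0.0]
force: [-2.9, -0.9, 5.6]
finger_gap: 0.384
```

Emit:
play_rows --commands '[0.7,0,0,0,0,0,0,0.7,0,0,0,0,0,0,0.7,0,0,0,0,0,0,0.7,0,0,0,0,0,0,0.7,0,0,0,0,0,0,0.8,0,0,-0.01,0,0,0,1,0,0,-0.04,0,0,0,1,0,0,-0.07,0,0,0,1,0,0,-0.1,0,0,0,1,0,0,-0.13,0,0,0,1,0,0,-0.16,0,0,0,1,0,0,-0.19,0,0,0]'

```text
time: 24.47
eef_pos: [442.5, 113.8, 219.1]
eef_rot: [-3.142, -0.001, -0.0]
force: [0.0, 0.6, 0.1]
finger_gap: 1.002
```

Emit:
play_rows --commands '[1,-0.01,0.03,0,0,0,0,1,-0.02,0.06,0,0,0,0,1,-0.03,0.09,0,0,0,0,1,-0.05,0.11,0,0,0,0,1,-0.08,0.115,0,0,0,0,1,-0.1,0.115,0,0,0,0,1,-0.11,0.115,0,0,0,0,1,-0.11,0.115,0,0,0,0,1,-0.11,0.115,0,0,0,0]'

```text
time: 25.22
eef_pos: [333.2, -1.2, 217.4]
eef_rot: [3.141, -0.002, -0.001]
force: [-0.0, 0.8, -0.6]
finger_gap: 0.998
```

```bash
python3 - <<'E'
from h import *
it=vision.get_image("top");i=vision.get_image("scene");cv2.imwrite("pics/s14.png",i);cv2.imwrite("pics/t14.png",it)
s=sense();print(s['time'],s['eef_pos'],s['force'],s['finger_gap'])
for n in("green","pink"):
    print(n,[(back("top",b[0],9),b[1]) for b in blobs(it,n)])
E
```

```text
25.3167 [333.61343838  -1.204485   217.08143146] [-0.27716377 -0.1292955   0.48592616] 1.0022579613722113
green [(array([528.11276197,  -3.7271604 ]), 805.0)]
pink [(array([438.94229737,   5.1776126 ]), 276.0)]
```

View pics/s14.png

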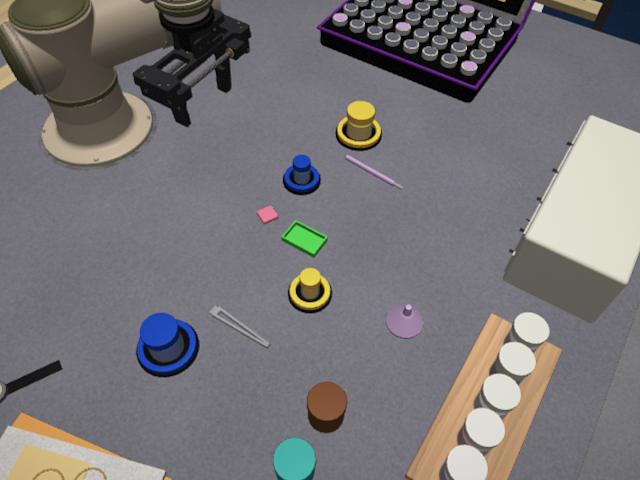

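View pics/t14.png

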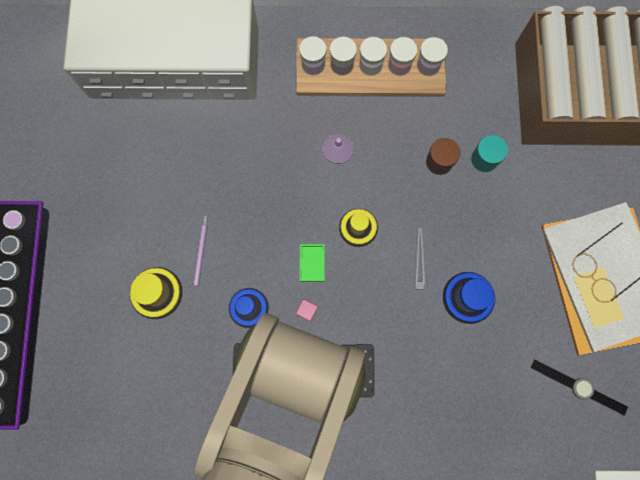

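```bash
python3 - <<'E'
from h import *
J={'LY':(470.2,288.7,28.5,67),'LB':(465.1,-300.4,28.5,67),'SY':(598.7,-93.4,17.5,55),'SB':(443.2,114.3,17.5,55)}
for c in("top","scene"):
    im=cv2.imread(f"pics/{c[0]}14.png"); F=5; tiles=[]
    for k,(x,y,r,z) in J.items():
        p0=proj(c,[x,y,30])[0].round().astype(int)-30
        t=cv2.resize(im[p0[1]:p0[1]+60,p0[0]:p0[0]+60],None,fx=F,fy=F,interpolation=cv2.INTER_CUBIC)
        for rr,zz,co in((r,z,(255,255,255)),(r-1.5,5,(0,0,255)),(46 if r>20 else 34.5,15,(255,255,0))):
            q=proj(c,np.c_[x+rr*np.cos(a),y+rr*np.sin(a),0*a+zz])
            cv2.polylines(t,[((q-p0+.5)*F).astype(np.int32)],True,co,1)
        tiles.append(t)
    cv2.imwrite(f"pics/ov_{c}.png",np.vstack([np.hstack(tiles[:2]),np.hstack(tiles[2:])]))
E
```

```text
(no output)
```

View pics/ov_top.png

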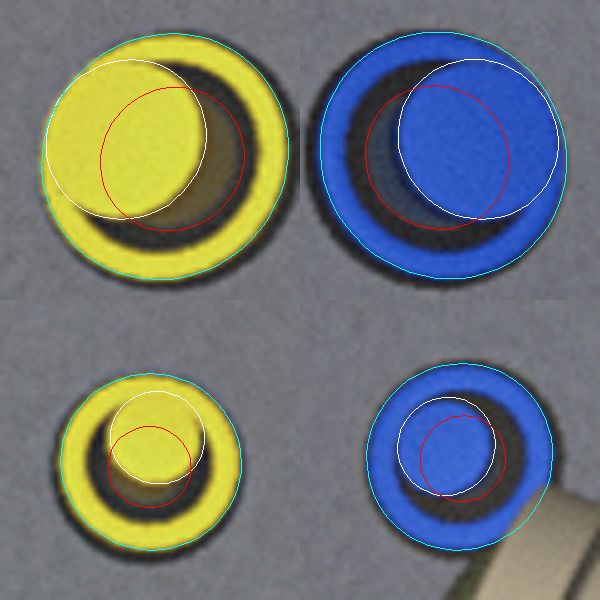

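View pics/ov_scene.png

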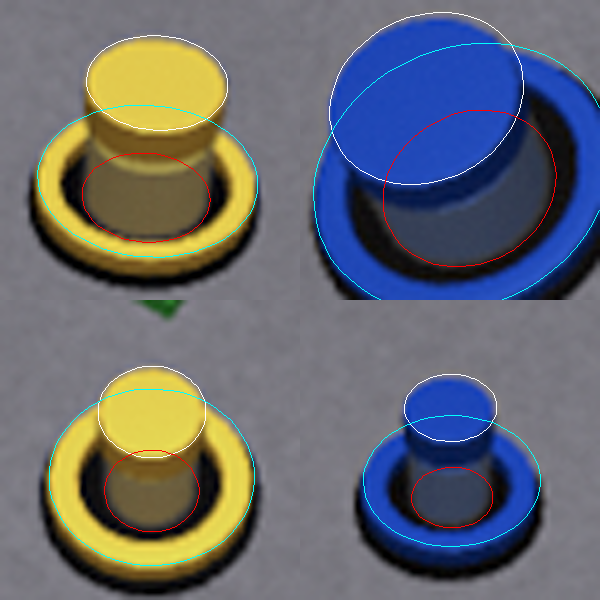

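Every jar overlays the pose it should have: centred to within about 2 mm, upright, foot at recess-floor height, with the gripper clear. Handing in.

```bash
python3 -c "
from workcell import manip
print(manip.close_job())"
```

```text
the job is handed in; nothing more can be done
None
```

All four jars were lifted by their lids and set down in the holders of their own size and colour. The job was handed in at about 25 s of the 112 s allowed, and no verdict was reported.

- **Jars:** in the last pictures from both cameras, drawn outlines of the expected poses match. Each jar stands upright, about 2 mm or less from its holder's centre, with its foot at recess-floor height.
- **Bystanders:** the green tray and the pink wax tin measured exactly where they started.
- **Arm:** the gripper was open and well clear of everything at the end. Wrist forces stayed within about 7 N at every reading.

One measurement disagreed: the first two sightings of the large blue jar differed by 5 mm between the cameras. I aimed at y = 314–315 mm, and the jar was gripped normally. A colour check of the large yellow jar right after its release also gave a wrong reading because the gripper was in the way, but later pictures showed the jar properly seated.

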